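# Count three grinding balls out of the dispenser

### The job

The ball mill for the bone samples needs three grinding balls. Draw the little steel dish out by its bowl until the handle is clear of the riser, set it down, take it again by its handle, and stand it upright on the table centred under the dispenser's spout; let go, then turn the black paddle knob three clicks clockwise (seen from above), so that exactly three balls drop into the dish. Leave the dish there with the three balls in it, the knob resting on its third click and all other balls in the dispenser; do not tip the dish or disturb the loose things around.

Things in the scene. Friction and masses are not known exactly. Their poses are not given: they have to be found in the camera images.
- dispenser: Grinding-ball dispenser fixed to the table, 180 x 104 x 176 mm. Origin on the table under the vertical axis of its ten-pocket wheel; -x front (spout), +x back (sloping ball track), z up. The deck (66 to 72 mm up) and clear cover (top 96 mm) overhang 52 mm to the front and sides of the axis; the table below is free up to the grey foot and column, which begin 18 mm behind the axis.
- spout (a point): Centre of the lower mouth of the short round spout under the front of the deck, 52 mm above the table, 35 mm in front of the wheel's axis; 27 mm across outside, 20 mm bore. A ball falls out of it straight down at each click.
- paddle_knob (a joint): Turn of the knob about its vertical axis, rad: 0 (within 0.05) at the start, growing clockwise seen from above (arrow on the cover); a stop bars turning back past 0. A spring plunger makes ten clicks a turn, 0.628 rad each: past half a click it pulls itself on to the next rest, before half it falls back; peak torque about 0.12 N m. Each click, from the first on, drops one ball near its middle.
- knob_grip (a point): Grip point of the black paddle knob on top of the dispenser, on its axis, 160 mm above the table. The paddle is an upright bar 64 mm long (this point's x), 11 mm thick (its y), alike end for end, from 138 to 176 mm above the table on a neck 26 mm across. Nothing else within 110 mm stands higher than 130 mm. The point turns with the knob.
- riser: Grey sheet-steel bench riser, fixed: a shelf 200 mm long (x), 120 mm deep (y), 6 mm thick, its underside 60 mm and top 66 mm above the table, on a side panel at each x end; open along both long sides, with a jar and small specimens on top, at least 50 mm back from its +y edge. Origin on the table under its middle; the +y side faces the dispenser.
- dish: Loose round steel dish with a straight handle; outside 64 mm across the rim and 54 mm at the foot, 36 mm high, wall 2.5 mm, floor 3 mm, about 0.12 kg. Origin at the centre of its underside; the handle points along -x, z up. At the start the bowl stands about 60 mm out from the riser's +y edge and the handle reaches under the riser's shelf.
- dish_handle (a point): Grip point of the dish's handle: 85 mm along -x from the dish's centre, 28 mm above its underside. The handle is a bar 10 mm wide (y) and 12 mm high, from 22 to 34 mm above the underside, its end 127 mm from the dish's centre.
- ball_1: White ceramic grinding ball, 16 mm across, 13 g, origin at its centre: in the pocket next before the spout; falls first.
- ball_2: White ceramic grinding ball, 16 mm across, 13 g, origin at its centre: in a pocket; falls after ball_1.
- ball_3: White ceramic grinding ball, 16 mm across, 13 g, origin at its centre: in a pocket; falls after ball_2.
- ball_4: White ceramic grinding ball, 16 mm across, 13 g, origin at its centre: in the pocket after ball_3; must stay.
- ball_5: White ceramic grinding ball, 16 mm across, 13 g, origin at its centre: in the pocket at the foot of the track; must stay.
- ball_6: White ceramic grinding ball, 16 mm across, 13 g, origin at its centre: on the track behind ball_5; must stay.
- ball_7: White ceramic grinding ball, 16 mm across, 13 g, origin at its centre: on the track behind ball_6; must stay.
- ball_8: White ceramic grinding ball, 16 mm across, 13 g, origin at its centre: on the track behind ball_7; must stay.
- ball_9: White ceramic grinding ball, 16 mm across, 13 g, origin at its centre: on the track behind ball_8; must stay.
- glue_tube: White tube of glue, 104 x 29 x 23 mm, lying loose to the right of the dispenser's back: a bystander. Origin at the centre of its underside.
- tape_roll: Roll of tape lying flat, 67 mm across, 19 mm high, loose, left of the dispenser: a bystander. Origin at the centre of its underside.
- bone_plate_09: Thin brown shell plate, 39 x 57 x 6 mm, loose, front left: a bystander. Origin at the centre of its underside.

How it is judged (in metres and radians):
On the way, in this order (a step that is already met when the one before it is completed fails the run):
1. the dish, drawn out from the riser, stands on the table let go, its handle clear of the shelf and not yet under the spout ((y of dish_handle in the frame of riser above 0.075 m or y of dish_handle in the frame of riser below -0.075 m or x of dish_handle in the frame of riser above 0.115 m or x of dish_handle in the frame of riser below -0.115 m) and height (world z) of dish below 0.006 m and angle between dish's own z axis and vertical below 0.1 rad and contact force between the fingers and dish below 0.1 N and horizontal distance between dish and spout above 0.04 m), for 0.1 s.
2. the dish stands upright under the spout, let go, before the knob has been turned (horizontal distance between dish and spout below 0.02 m and height (world z) of dish below 0.006 m and angle between dish's own z axis and vertical below 0.1 rad and contact force between the fingers and dish below 0.1 N and value of joint paddle_knob below 0.25 rad), for 0.2 s.
At the end, for the whole second after the job is handed in: Balls 1 to 3 lie in the dish (within 29 mm of its axis, below its rim); balls 4 to 9 are still in the dispenser (above 70 mm). The dish stands still and upright on the table, its centre within 20 mm of the spout's axis seen from above. The knob rests on its third click (1.70 to 2.07 rad) (horizontal distance between each of ball_1, ball_2, ball_3 and dish below 0.029 m and z of each of ball_1, ball_2, ball_3 in the frame of dish below 0.035 m and height (world z) of each of ball_4, ball_5, ball_6, ball_7, ball_8, ball_9 above 0.07 m and horizontal distance between dish and spout below 0.02 m and height (world z) of dish below 0.006 m and angle between dish's own z axis and vertical below 0.1 rad and linear speed of dish below 0.02 m/s and value of joint paddle_knob between 1.7 and 2.07 rad and velocity of joint paddle_knob below 0.1 rad/s); the robot touches nothing.
It fails at once if the dish is tipped by more than 0.5 rad (angle between dish's own z axis and vertical above 0.5 rad).
It fails at once if a bystander is pushed more than 30 mm (distance of any of glue_tube, tape_roll, bone_plate_09 from where it was at the start of the episode above 0.03 m).
It also fails if it takes over 72 s, if anything falls off the work surface, if the arm or the gripper's body presses on something with over 40 N, if the wrist force passes 120 N, or if a joint passes its speed limit or range.

### The arm

A 7-joint arm with a two-finger parallel gripper is mounted at the origin on the work surface; the furniture and walls round the work are solid. World frame = base frame: x ahead of the robot, y to its left, z up, the work surface at z = 0. Lengths are in mm, angles in rad, forces in N, time in s.
With the tool pointing down it reaches from about 400 to 875 mm from the base axis. Payload 4.4 kg.
Tool frame: the origin (TCP) lies at the very end of the fingers, on their centre line; the grasp point (between the pads) lies 19 mm behind it; z points along the fingers, y is the line along which they close (so a half turn about z gives the same grasp; the last joint's range is limited). The gripper opens to 85 mm and grips with 20 to 120 N. Pads are 22 mm wide; open, the fingers measure 114 mm over their backs; the gripper's body (76 mm by 85 mm) begins 54 mm behind the grasp point. The pads swing forward as they close: fully open they stand 13 mm farther back than shut.
Start: joints at [-1.212, 0.628, 0.038, 1.517, -0.027, 0.996, -0.02], TCP at [267.869, 592.253, 231.313] pointing down, gripper open.
Joint ranges: [-3.06, 3.06], [-0.37, 2.12], [-1.25, 1.32], [0.18, 2.47], [-1.1, 4.24], [0.23, 1.98], [-2.94, 2.94]. Speed limits (rad/s): [2.57, 2.57, 3.14, 3.14, 3.14, 3.14, 3.14].

### API

Orientations are given as [roll, pitch, yaw] about the fixed x, y, z axes, in that order (R = Rz(yaw) Ry(pitch) Rx(roll)).
In Python, from cell import read_state, get_image, camera_params, finish_job gives the robot as it stands.
- The arm moves only by the tool arm_command, never from a script. Its argument "deltas" is a list of rows, each an object of numbers: "dx", "dy", "dz": the shift along the world's x, y, z in m; "yaw": the turn about the world's z in degrees; "jaw": the opening, from 0 (shut) to 1 (fully open). A call has 1 to 20 rows; each row is the pose to reach, as a shift and turn from the pose commanded when the call began; what a row does not reach only later rows make up. A row lasts 1/10 s, in which the tool goes at most 50 mm and 8.59 degrees, less where a joint would pass 70% of its speed; a pose out of reach is approached as far as the arm can. A call with a gripper value outside its range is refused whole. The fingers move at their own pace and stop on an object; the grip force is fixed at half the most. Time passes only in rows, so rows that repeat a pose let the fingers close. It gives the time, the measured TCP pose, the force, the opening and the grip force at its end, in the units of the state.
- read_state(): the state, without advancing time (a new reading comes with each control period).
- get_image(name): name is "side" or "top"; returns (picture, depth): 400x640x3 uint8, red, green, blue; 400x640 float32, mm along the optical axis (not along the pixel's ray), 0 where there is no reading.
- camera_params(name): a dict with "camera_matrix" (3x3 intrinsics, pixels), "k1" (the pictures are not rectified: a ray, as slopes to the right and down, at radius r is drawn at 1 + k1 r^2 times it, then the intrinsics apply), "extrinsics" (4x4, takes a point from camera to world coordinates). Camera axes: x right, y down, z forward; pixel columns grow to the right and rows downward; lengths in mm; the calibration is good to about 2 mm. A picture is of the moment at which its call begins. camera_params takes no time and is no camera call.
- finish_job(): hands the job in; it is judged then, once.
The state is a dict: "clock": time; "qpos": joint angles; "qd": joint speeds; "tau": joint torques, N m; "eef_pos": TCP position; "tool_rot": TCP orientation; "force": force on the tool from outside, world axes, zero at the start; "torque": the same for the moment, N m; "width": finger opening in mm; "gripper_force": force on a finger pad.
Only numpy, scipy, OpenCV 4.12 (cv2) and the standard library are available. Lean on these libraries where they do the work, as an engineer would, in place of code of your own. Each camera call takes 0.05 s, during which the arm holds its last target. There are 200 camera calls.

## Working session

There is one attempt and no reset: what is moved stays moved. The work goes in short steps, Python scripts to look and compute and a tool call to move; the robot and the scene stay as the last step left them, time stands still between calls to the robot, and variables do not carry over. Pictures are saved under pics/ and viewed, at most 10 in all, crops included, and the job is handed in when it is done.

Besides the shell and the picture viewer there is one more tool, called after "Emit:" as name(argument=value, ...), one argument or row to a line, values as JSON. arm_command: Moves the arm, as the interface text tells. Its arguments: {"type":"object","properties":{"deltas":{"type":"array"}},"required":["deltas"]}

```bash
mkdir -p pics
cat > h.py <<'E'
import numpy as np, cv2
from cell import read_state, get_image, camera_params, finish_job
def grab(n,f=None):
    im,d=get_image(n)
    if f: cv2.imwrite(f'pics/{f}.png',cv2.cvtColor(im,cv2.COLOR_RGB2BGR))
    return im,d
def rays(n,uv):
    c=camera_params(n);K=np.array(c['camera_matrix']);T=np.array(c['extrinsics'])
    uv=np.atleast_2d(np.asarray(uv,float)); p=(uv-K[:2,2])/[K[0,0],K[1,1]]
    q=p.copy()
    for _ in range(20): q=p/(1+c['k1']*(q**2).sum(1,keepdims=True))
    r=np.c_[q,np.ones(len(q))]
    return T[:3,3],r@T[:3,:3].T
def onplane(n,uv,z):
    o,r=rays(n,uv); return o+r*((z-o[2])/r[:,2:3])
def cloud(n,d):
    v,u=np.mgrid[:d.shape[0],:d.shape[1]]
    o,r=rays(n,np.c_[u.ravel(),v.ravel()])
    P=(o+r*d.reshape(-1,1)).reshape(*d.shape,3); P[d==0]=np.nan
    return P
E
python3 - <<'E'
from h import *
for n in('top','side'):
    im,d=grab(n,n+'0'); P=cloud(n,d); np.savez(n+'0',im=im,d=d,P=P)
    print(n,camera_params(n)['extrinsics'],(d>0).mean())
print(read_state())
E
```

```text
top [[-3.03087649e-03 -9.83551585e-01  1.80602033e-01  4.04237062e+02]
 [-9.99754318e-01  6.94586435e-03  2.10489548e-02 -3.50520396e+01]
 [-2.19571701e-02 -1.80493865e-01 -9.83330996e-01  1.11905764e+03]
 [ 0.00000000e+00  0.00000000e+00  0.00000000e+00  1.00000000e+00]] 0.9960078125
side [[ 9.15402556e-01 -1.41699666e-01  3.76774953e-01  1.10799758e+02]
 [-4.02539282e-01 -3.20989633e-01  8.57279290e-01 -1.13592363e+03]
 [-5.35335369e-04 -9.36422373e-01 -3.50874412e-01  5.83922558e+02]
 [ 0.00000000e+00  0.00000000e+00  0.00000000e+00  1.00000000e+00]] 0.99577734375
{'clock': 0.1, 'qpos': array([-1.2118058 ,  0.62924751,  0.0384345 ,  1.51823602, -0.02698405,
        0.99630403, -0.01998562]), 'qd': array([-9.02653041e-06, -1.30193403e-03,  2.16254618e-04, -2.06877075e-03,
       -1.07707503e-04, -5.55862125e-04, -8.87761897e-04]), 'tau': array([ 1.90318489e-03, -5.64527285e+01,  1.22990280e+00, -1.93972296e+01,
        1.12494754e-02,  5.37853281e-03,  6.80765311e-08]), 'eef_pos': array([267.63066411, 591.7497103 , 230.49505941]), 'tool_rot': array([-3.13991557e+00,  2.31736988e-05,  2.71683423e+00]), 'force': array([-0.88474727, -0.52849978, -0.57415022]), 'torque': array([-0.01207849,  0.02886976, -0.03610357]), 'gripper_force': 0.0, 'width': 85.56466937517972}
```

View pics/top0.png

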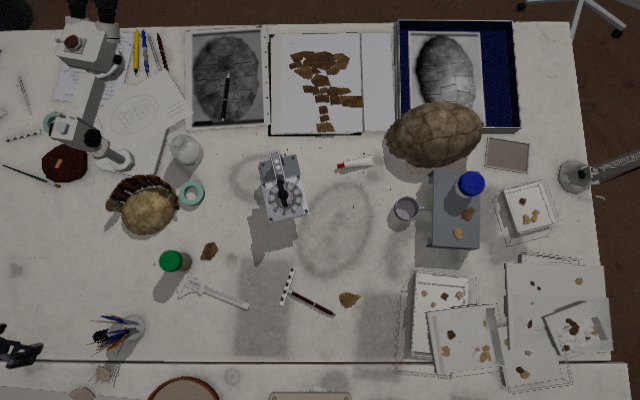

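View pics/side0.png

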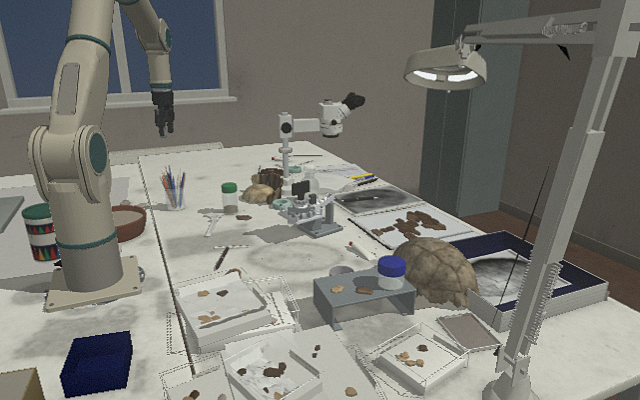

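The top view shows the dispenser near (285,190), the dish near (405,208) with its handle running right under the riser, which is near (455,210). The side view shows the same layout, with the turtle shell close behind the riser. Next I'll measure and take an enlarged crop.

Run:
```python
from h import *
D=np.load('top0.npz');im,P=D['im'],D['P']
cv2.imwrite('pics/crop0.png',cv2.cvtColor(cv2.resize(im[130:270,235:495],None,fx=3,fy=3,interpolation=cv2.INTER_CUBIC),cv2.COLOR_RGB2BGR))
np.set_printoptions(precision=1,suppress=True)
Z=P[...,2]
def rep(name,m):
    n,l,s,c=cv2.connectedComponentsWithStats(m.astype(np.uint8))
    for i in range(1,n):
        if s[i,4]>25:
            v,u=np.where(l==i); p=np.median(P[v,u],0)
            r=cv2.minAreaRect(np.c_[P[v,u,0],P[v,u,1]].astype(np.float32))
            print(name,c[i],s[i,4],p,'rect',np.array(r[0]),np.array(r[1]),r[2])
reg=np.zeros(Z.shape,bool);reg[130:270,235:495]=1
rep('riser',reg&(Z>61)&(Z<71)&(np.arange(640)[None]>425))
rep('rim',reg&(Z>20)&(Z<42)&(np.arange(640)[None]>385)&(np.arange(640)[None]<435))
rep('paddle',reg&(Z>150)&(Z<190))
rep('cover',reg&(Z>85)&(Z<103)&(np.arange(640)[None]<320))
rep('deckall',reg&(Z>60)&(np.arange(640)[None]<320))
```

```text
riser [452.7 150.3] 150 [ 702.9 -374.6   66.3] rect [ 720.  -386.7] [ 31.8 163.1] 24.407835006713867
riser [453.5 212.7] 2910 [ 542.3 -365.7   65.2] rect [ 560.1 -376.2] [120.1 197.9] 85.63716888427734
rim [403.1 150.9] 367 [ 716.  -242.3   30.6] rect [ 716.8 -264.5] [151.4  49.6] 48.81742858886719
rim [413.2 207.7] 192 [ 565.4 -279.7   31.9] rect [ 571.1 -271.1] [62.9 93.5] 26.064960479736328
paddle [281.7 192.7] 139 [582.   58.3 173.1] rect [583.2  60. ] [63.8 11. ] 13.30376148223877
cover [283.8 195.2] 1549 [585.5  64.4  94.7] rect [617.2  67.9] [173.5 103.9] 13.012724876403809
deckall [283.4 193.8] 2046 [586.2  63.2  95.2] rect [618.9  68.3] [177.9 103.9] 13.0623197555542
```

View pics/crop0.png

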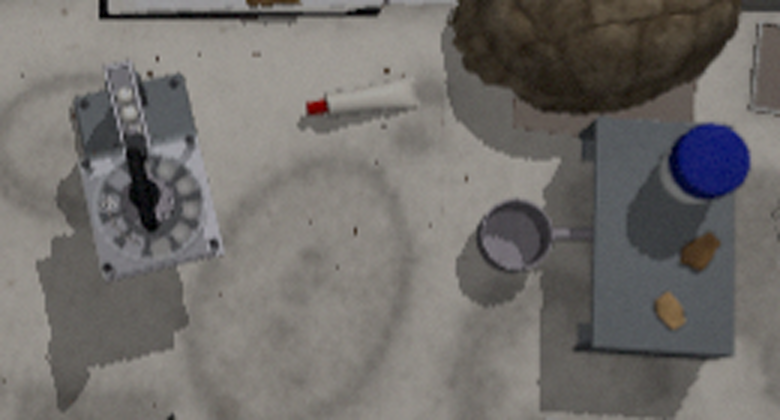

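The crop shows the dish rim circle at about (515,235), its handle running horizontally to the riser edge at about (592,235), and the paddle at about (145,190) pointing along the dispenser's length. I'll fit the dish circle and handle next.

Run:
```python
from h import *
from scipy.optimize import least_squares
np.set_printoptions(precision=1,suppress=True)
D=np.load('top0.npz');im,P=D['im'],D['P'];Z=P[...,2]
u=np.arange(640)[None]*np.ones((400,1));v=np.arange(400)[:,None]*np.ones((1,640))
m=(Z>27)&(Z<42)&(u>390)&(u<432)&(v>190)&(v<228)
q=P[m]; 
def fit(q,r0=31):
    f=lambda p:np.hypot(q[:,0]-p[0],q[:,1]-p[1])-p[2]
    return least_squares(f,[565,-255,r0],loss='soft_l1',f_scale=1.5)
b=q[q[:,1]>-285]; s=fit(b); print('rim',s.x,np.abs(s.fun).mean(),len(b), np.median(b[:,2]),np.percentile(b[:,2],95))
h=q[(q[:,1]<s.x[1]-38)]; print('handle',h[:,:2].min(0),h[:,:2].max(0),h.mean(0),len(h))
if len(h)>3:
    d=np.median(h,0)[:2]-s.x[:2]; print('handle dir deg',np.degrees(np.arctan2(d[1],d[0])))
# independent: handle centre column by column
for c in range(414,434,2):
    w=[P[r,c] for r in range(195,225) if 20<Z[r,c]<42]
    print(c,np.mean(w,0) if w else None,len(w))
for n,px,z in [('scale',(290,285),0),('pen',(315,303),5),('penend',(333,313),5),('plate',(208,250),5),('chip',(348,300),5),('glue',(355,163),20),('tape',(190,193),19),('redtip',(340,166),10),('caliper',(245,303),10),('scaletop',(291,268),0)]:
    print(n,onplane('top',[px],z)[0])
S=np.load('side0.npz')['P']
sm=(abs(S[...,2]-36)<8)&(abs(S[...,0]-565)<60)&(abs(S[...,1]+256)<60)
print(sm.sum(), np.nanmin(S[sm],0),np.nanmax(S[sm],0))
sk=(abs(S[...,2]-165)<14)&(abs(S[...,0]-582)<60)&(abs(S[...,1]-60)<60)
k=S[sk];print('paddle side',sk.sum(),k.min(0),k.max(0),k.mean(0))
```

```text
rim [ 564.3 -257.    30.3] 0.7908064305241556 90 33.572956788580996 37.769445012676385
handle [ 561.8 -322.1] [ 570.4 -295.2] [ 566.  -308.9   31.7] 41
handle dir deg -87.1305416178044
414 [ 563.5 -276.6   31.8] 6
416 [ 564.5 -282.4   29.6] 9
418 [ 563.3 -286.9   32.7] 10
420 [ 563.4 -292.5   31.4] 4
422 [ 564.9 -298.2   29.9] 5
424 [ 564.9 -303.4   30. ] 5
426 [ 565.8 -308.1   32.7] 4
428 [ 565.9 -313.5   31.8] 4
430 [ 565.7 -318.6   32.6] 4
432 [ 565.8 -324.    31.8] 4
scale [366.2  51.6   0. ]
pen [320.2 -14.3   5. ]
penend [294.9 -60.9   5. ]
plate [458.4 272.2   5. ]
chip [ 327.7 -100.3    5. ]
glue [ 691.4 -124.9   20. ]
tape [611.7 324.2  19. ]
redtip [685.9 -84.4  10. ]
caliper [320.7 168.   10. ]
scaletop [410.4  49.3   0. ]
94 [ 533.2 -269.5   28.3] [ 596.3 -223.1   39.1]
paddle side 165 [554.4  45.1 151. ] [614.6  67.9 177.7] [584.   55.1 165.1]
```

Emit:
arm_command(
  deltas=[
    {"dx":0.296,"dy":-0.849,"dz":0,"yaw":-63,"jaw":1},
    {"dx":0.296,"dy":-0.849,"dz":0,"yaw":-63,"jaw":1},
    {"dx":0.296,"dy":-0.849,"dz":0,"yaw":-63,"jaw":1},
    {"dx":0.296,"dy":-0.849,"dz":0,"yaw":-63,"jaw":1},
    {"dx":0.296,"dy":-0.849,"dz":0,"yaw":-63,"jaw":1},
    {"dx":0.296,"dy":-0.849,"dz":0,"yaw":-63,"jaw":1},
    {"dx":0.296,"dy":-0.849,"dz":0,"yaw":-63,"jaw":1},
    {"dx":0.296,"dy":-0.849,"dz":0,"yaw":-63,"jaw":1},
    {"dx":0.296,"dy":-0.849,"dz":0,"yaw":-63,"jaw":1},
    {"dx":0.296,"dy":-0.849,"dz":0,"yaw":-63,"jaw":1},
    {"dx":0.296,"dy":-0.849,"dz":0,"yaw":-63,"jaw":1},
    {"dx":0.296,"dy":-0.849,"dz":0,"yaw":-63,"jaw":1},
    {"dx":0.296,"dy":-0.849,"dz":0,"yaw":-63,"jaw":1},
    {"dx":0.296,"dy":-0.849,"dz":0,"yaw":-63,"jaw":1},
    {"dx":0.296,"dy":-0.849,"dz":0,"yaw":-63,"jaw":1},
    {"dx":0.296,"dy":-0.849,"dz":0,"yaw":-63,"jaw":1},
    {"dx":0.296,"dy":-0.849,"dz":0,"yaw":-63,"jaw":1},
    {"dx":0.296,"dy":-0.849,"dz":0,"yaw":-63,"jaw":1},
    {"dx":0.296,"dy":-0.849,"dz":0,"yaw":-63,"jaw":1},
    {"dx":0.296,"dy":-0.849,"dz":0,"yaw":-63,"jaw":1},
  ],
)

```text
clock: 2.1
eef_pos: [563.1, -257.9, 230.4]
tool_rot: [-3.14, -0.0, 1.615]
force: [0.2, -0.4, 0.8]
width: 85.0
gripper_force: 0.0
```

Emit:
arm_command(
  deltas=[
    {"dx":0.001,"dz":-0.05,"jaw":1},
    {"dx":0.001,"dz":-0.1,"jaw":1},
    {"dx":0.001,"dz":-0.15,"jaw":1},
    {"dx":0.001,"dz":-0.175,"jaw":1},
    {"dx":0.001,"dz":-0.2,"jaw":1},
    {"dx":0.001,"dz":-0.215,"jaw":1},
    {"dx":0.001,"dz":-0.225,"jaw":1},
    {"dx":0.001,"dz":-0.225,"jaw":1},
    {"dx":0.001,"dz":-0.225,"jaw":0.6},
    {"dx":0.001,"dz":-0.225,"jaw":0.6},
    {"dx":0.001,"dz":-0.225,"jaw":0.6},
    {"dx":0.001,"dz":-0.225,"jaw":0.6},
    {"dx":0.001,"dz":-0.225,"jaw":0.6},
  ],
)

```text
invalid input at $.deltas[0]: expected keys dx, dy, dz, yaw, jaw
```

Emit:
arm_command(
  deltas=[
    {"dx":0.001,"dy":0,"dz":-0.05,"yaw":0,"jaw":1},
    {"dx":0.001,"dy":0,"dz":-0.1,"yaw":0,"jaw":1},
    {"dx":0.001,"dy":0,"dz":-0.15,"yaw":0,"jaw":1},
    {"dx":0.001,"dy":0,"dz":-0.175,"yaw":0,"jaw":1},
    {"dx":0.001,"dy":0,"dz":-0.2,"yaw":0,"jaw":1},
    {"dx":0.001,"dy":0,"dz":-0.215,"yaw":0,"jaw":1},
    {"dx":0.001,"dy":0,"dz":-0.225,"yaw":0,"jaw":1},
    {"dx":0.001,"dy":0,"dz":-0.225,"yaw":0,"jaw":1},
    {"dx":0.001,"dy":0,"dz":-0.225,"yaw":0,"jaw":0.6},
    {"dx":0.001,"dy":0,"dz":-0.225,"yaw":0,"jaw":0.6},
    {"dx":0.001,"dy":0,"dz":-0.225,"yaw":0,"jaw":0.6},
    {"dx":0.001,"dy":0,"dz":-0.225,"yaw":0,"jaw":0.6},
  ],
)

```text
clock: 3.3
eef_pos: [566.0, -257.1, 8.5]
tool_rot: [3.139, 0.001, 1.618]
force: [-1.0, 1.0, 6.4]
width: 62.1
gripper_force: 64.3
```

Emit:
arm_command(
  deltas=[
    {"dx":0.0,"dy":0,"dz":0.004,"yaw":0,"jaw":0.6},
    {"dx":-0.001,"dy":0.015,"dz":0.006,"yaw":0,"jaw":0.6},
    {"dx":-0.002,"dy":0.035,"dz":0.006,"yaw":0,"jaw":0.6},
    {"dx":-0.003,"dy":0.055,"dz":0.006,"yaw":0,"jaw":0.6},
    {"dx":-0.004,"dy":0.075,"dz":0.006,"yaw":0,"jaw":0.6},
    {"dx":-0.005,"dy":0.09,"dz":0.006,"yaw":0,"jaw":0.6},
    {"dx":-0.005,"dy":0.1,"dz":0.006,"yaw":0,"jaw":0.6},
    {"dx":-0.005,"dy":0.1,"dz":0.004,"yaw":0,"jaw":0.6},
    {"dx":-0.005,"dy":0.1,"dz":0.002,"yaw":0,"jaw":0.6},
    {"dx":-0.005,"dy":0.1,"dz":0.002,"yaw":0,"jaw":0.6},
  ],
)

```text
clock: 4.3
eef_pos: [560.2, -157.4, 8.6]
tool_rot: [3.141, 0.0, 1.616]
force: [0.3, 3.1, 2.6]
width: 62.0
gripper_force: 65.7
```

Emit:
arm_command(
  deltas=[
    {"dx":0.0,"dy":0,"dz":0,"yaw":0,"jaw":0.8},
    {"dx":0.0,"dy":0,"dz":0,"yaw":0,"jaw":1},
    {"dx":0.0,"dy":0,"dz":0,"yaw":0,"jaw":1},
    {"dx":0.0,"dy":0,"dz":0,"yaw":0,"jaw":1},
    {"dx":0.0,"dy":0,"dz":0.03,"yaw":0,"jaw":1},
    {"dx":0.0,"dy":0,"dz":0.07,"yaw":0,"jaw":1},
    {"dx":0.0,"dy":0,"dz":0.12,"yaw":0,"jaw":1},
    {"dx":-0.05,"dy":0,"dz":0.16,"yaw":0,"jaw":1},
    {"dx":-0.1,"dy":0,"dz":0.16,"yaw":0,"jaw":1},
    {"dx":-0.15,"dy":0,"dz":0.16,"yaw":0,"jaw":1},
    {"dx":-0.15,"dy":0,"dz":0.16,"yaw":0,"jaw":1},
  ],
)

```text
clock: 5.4
eef_pos: [403.2, -156.1, 168.6]
tool_rot: [-3.137, -0.003, 1.614]
force: [0.9, 0.1, -0.2]
width: 85.5
gripper_force: 0.0
```

```bash
cat > dish.py <<'E'
from h import *
from scipy.optimize import least_squares
np.set_printoptions(precision=1,suppress=True)
def dish(name,c0):
    im,d=grab('top',name);P=cloud('top',d);Z=P[...,2]
    m=(Z>27)&(Z<42)&(np.hypot(P[...,0]-c0[0],P[...,1]-c0[1])<150); q=P[m]
    b=q[np.hypot(q[:,0]-c0[0],q[:,1]-c0[1])<38]
    s=least_squares(lambda p:np.hypot(b[:,0]-p[0],b[:,1]-p[1])-31,c0,loss='soft_l1',f_scale=1.5)
    c=s.x; r=np.hypot(*(q[:,:2]-c).T); h=q[(r>40)&(r<135)]
    e=np.median(h[:,:2],0)-c
    print('dish',c,np.abs(s.fun).mean(),'handle',np.degrees(np.arctan2(e[1],e[0])),np.median(h,0),'rmax',np.percentile(np.hypot(*(h[:,:2]-c).T),98),len(h))
    return im
E
python3 - <<'E'
from dish import *
im=dish('top1',[558,-157]); print(read_state()['eef_pos'],read_state()['tool_rot'])
cv2.imwrite('pics/crop1.png',cv2.cvtColor(cv2.resize(im[130:270,235:495],None,fx=3,fy=3,interpolation=cv2.INTER_CUBIC),cv2.COLOR_RGB2BGR))
E
```

```text
dish [ 556.4 -158.2] 1.2036625052669163 handle -88.0850328474053 [ 559.2 -241.9   32.3] rmax 124.70247888511365 131
[ 404.4 -156.4  168.6] [-3.1 -0.   1.6]
```

View pics/crop1.png

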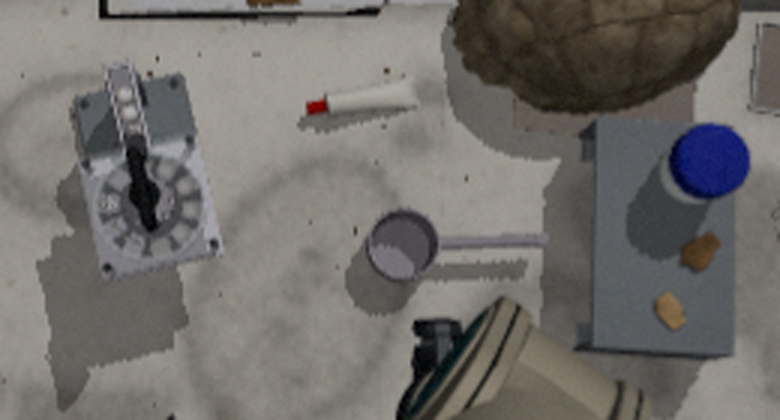

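The dish stands clear of the riser: rim at crop (403,245), handle end at about (545,240), nothing else moved. Next I'll move above the handle.

Emit:
arm_command(
  deltas=[
    {"dx":0.05,"dy":-0.03,"dz":0,"yaw":0,"jaw":1},
    {"dx":0.1,"dy":-0.06,"dz":0,"yaw":0,"jaw":1},
    {"dx":0.14,"dy":-0.086,"dz":0,"yaw":0,"jaw":0.6},
    {"dx":0.151,"dy":-0.086,"dz":-0.03,"yaw":0,"jaw":0.6},
    {"dx":0.151,"dy":-0.086,"dz":-0.07,"yaw":0,"jaw":0.6},
    {"dx":0.151,"dy":-0.086,"dz":-0.07,"yaw":0,"jaw":0.6},
    {"dx":0.151,"dy":-0.086,"dz":-0.07,"yaw":0,"jaw":0.6},
    {"dx":0.151,"dy":-0.086,"dz":-0.07,"yaw":0,"jaw":0.6},
  ],
)

```text
clock: 6.25
eef_pos: [561.9, -243.3, 100.1]
tool_rot: [3.139, 0.001, 1.617]
force: [1.4, -0.3, 0.9]
width: 51.0
gripper_force: 0.0
```

Emit:
arm_command(
  deltas=[
    {"dx":0,"dy":0,"dz":-0.04,"yaw":0,"jaw":0.6},
    {"dx":0,"dy":0,"dz":-0.07,"yaw":0,"jaw":0.6},
    {"dx":0,"dy":0,"dz":-0.088,"yaw":0,"jaw":0.6},
    {"dx":0,"dy":0,"dz":-0.088,"yaw":0,"jaw":0.6},
    {"dx":0,"dy":0,"dz":-0.088,"yaw":0,"jaw":0.3},
    {"dx":0,"dy":0,"dz":-0.088,"yaw":0,"jaw":0.2},
    {"dx":0,"dy":0,"dz":-0.088,"yaw":0,"jaw":0.1},
    {"dx":0,"dy":0,"dz":-0.088,"yaw":0,"jaw":0},
    {"dx":0,"dy":0,"dz":-0.088,"yaw":0,"jaw":0},
    {"dx":0,"dy":0,"dz":-0.088,"yaw":0,"jaw":0},
  ],
)

```text
clock: 7.25
eef_pos: [561.9, -243.6, 11.4]
tool_rot: [3.139, 0.001, 1.617]
force: [0.4, -0.8, 5.8]
width: 8.6
gripper_force: 61.4
```

Run:
```python
from h import *
im,d=grab('side','side2')
cv2.imwrite('pics/sc2.png',cv2.cvtColor(cv2.resize(im[170:310,260:440],None,fx=4,fy=4,interpolation=cv2.INTER_CUBIC),cv2.COLOR_RGB2BGR))
```

```text
(no output)
```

View pics/sc2.png

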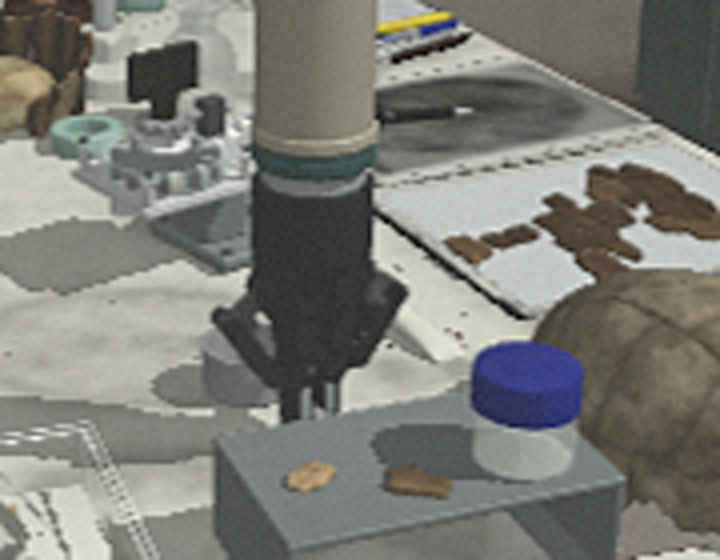

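The side view shows the fingers (crop about (310,400)) holding the handle, with the dish behind at about (235,365). Lift, turn and stage next.

Emit:
arm_command(
  deltas=[
    {"dx":0,"dy":0,"dz":0.003,"yaw":0,"jaw":0},
    {"dx":0,"dy":0.003,"dz":0.007,"yaw":0,"jaw":0},
    {"dx":-0.003,"dy":0.01,"dz":0.007,"yaw":-3,"jaw":0},
    {"dx":-0.008,"dy":0.022,"dz":0.007,"yaw":-8,"jaw":0},
    {"dx":-0.014,"dy":0.036,"dz":0.007,"yaw":-15,"jaw":0},
    {"dx":-0.021,"dy":0.05,"dz":0.007,"yaw":-22,"jaw":0},
    {"dx":-0.028,"dy":0.064,"dz":0.007,"yaw":-29,"jaw":0},
    {"dx":-0.035,"dy":0.078,"dz":0.007,"yaw":-36,"jaw":0},
    {"dx":-0.042,"dy":0.092,"dz":0.007,"yaw":-43,"jaw":0},
    {"dx":-0.048,"dy":0.105,"dz":0.007,"yaw":-50,"jaw":0},
    {"dx":-0.054,"dy":0.117,"dz":0.007,"yaw":-57,"jaw":0},
    {"dx":-0.059,"dy":0.129,"dz":0.007,"yaw":-64,"jaw":0},
    {"dx":-0.063,"dy":0.139,"dz":0.007,"yaw":-70,"jaw":0},
    {"dx":-0.066,"dy":0.146,"dz":0.007,"yaw":-75,"jaw":0},
    {"dx":-0.067,"dy":0.149,"dz":0.007,"yaw":-78,"jaw":0},
    {"dx":-0.067,"dy":0.15,"dz":0.007,"yaw":-79,"jaw":0},
    {"dx":-0.067,"dy":0.15,"dz":0.007,"yaw":-79,"jaw":0},
    {"dx":-0.067,"dy":0.15,"dz":0.007,"yaw":-79,"jaw":0},
  ],
)

```text
clock: 9.1
eef_pos: [493.9, -92.9, 17.3]
tool_rot: [3.142, 0.0, 0.239]
force: [-0.2, -0.3, -0.2]
width: 8.7
gripper_force: 60.4
```

Run:
```python
from dish import *
s=read_state();print(s['eef_pos'],s['tool_rot'],s['force'])
im=dish('top3',[576,-75]); 
a=im[130:270,215:415]; im2,_=grab('side'); b=im2[170:310,240:440]
cv2.imwrite('pics/c3.png',cv2.cvtColor(cv2.resize(np.hstack([a,b]),None,fx=2,fy=2,interpolation=cv2.INTER_CUBIC),cv2.COLOR_RGB2BGR))
```

```text
[493.9 -92.9  17.3] [3.1 0.  0.2] [-0.2 -0.3 -0.2]
dish [573.1 -74.3] 0.9874210774655888 handle -167.85316395327277 [ 450.6 -100.7   34.1] rmax 125.39264357792881 1
```

View pics/c3.png

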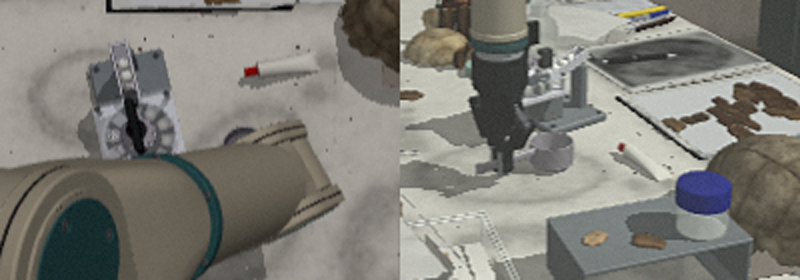

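The composite shows the dish level, held by its handle: left picture, dish at about (240,135) beside the dispenser; right picture, bowl at about (555,150). Now I'll slide it in under the spout.

Emit:
arm_command(
  deltas=[
    {"dx":-0.001,"dy":0.005,"dz":0,"yaw":0,"jaw":0},
    {"dx":-0.004,"dy":0.017,"dz":0,"yaw":0,"jaw":0},
    {"dx":-0.008,"dy":0.035,"dz":0,"yaw":0,"jaw":0},
    {"dx":-0.012,"dy":0.053,"dz":0,"yaw":0,"jaw":0},
    {"dx":-0.016,"dy":0.071,"dz":0,"yaw":0,"jaw":0},
    {"dx":-0.02,"dy":0.089,"dz":0,"yaw":0,"jaw":0},
    {"dx":-0.024,"dy":0.107,"dz":0,"yaw":0,"jaw":0},
    {"dx":-0.027,"dy":0.12,"dz":0,"yaw":0,"jaw":0},
    {"dx":-0.028,"dy":0.1255,"dz":0,"yaw":0,"jaw":0},
    {"dx":-0.028,"dy":0.1255,"dz":-0.003,"yaw":0,"jaw":0},
    {"dx":-0.028,"dy":0.1255,"dz":-0.006,"yaw":0,"jaw":0},
    {"dx":-0.028,"dy":0.1255,"dz":-0.007,"yaw":0,"jaw":0},
  ],
)

```text
clock: 10.4
eef_pos: [465.6, 32.1, 10.5]
tool_rot: [-3.141, 0.0, 0.237]
force: [-4.0, 1.8, 10.9]
width: 8.7
gripper_force: 62.1
```

Run:
```python
from h import *
s=read_state();print(s['eef_pos'],s['tool_rot'],s['force'])
im,_=grab('side','side4'); b=im[150:270,240:400]
cv2.imwrite('pics/c4.png',cv2.cvtColor(cv2.resize(b,None,fx=5,fy=5,interpolation=cv2.INTER_CUBIC),cv2.COLOR_RGB2BGR))
```

```text
[465.61003731  32.06530209  10.45794083] [-3.14110994e+00  1.76631954e-04  2.37169064e-01] [-3.97162248  1.75701398 10.92638439]
```

View pics/c4.png

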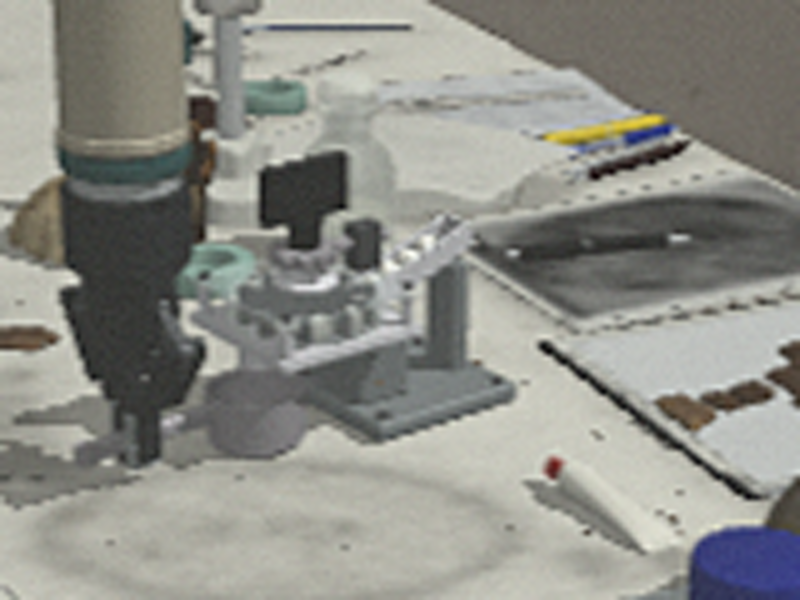

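Dish is down under the deck: bowl at crop (255,415), with its top below the deck, and the table contact force has risen. Now release, retreat, turn the wrist for the knob and check.

Emit:
arm_command(
  deltas=[
    {"dx":0,"dy":0,"dz":0,"yaw":0,"jaw":0.3},
    {"dx":0,"dy":0,"dz":0,"yaw":0,"jaw":0.5},
    {"dx":0,"dy":0,"dz":0,"yaw":0,"jaw":0.5},
    {"dx":0,"dy":0,"dz":0,"yaw":0,"jaw":0.5},
    {"dx":0,"dy":0,"dz":0,"yaw":0,"jaw":0.5},
    {"dx":0,"dy":0,"dz":0.02,"yaw":0,"jaw":0.5},
    {"dx":0,"dy":0,"dz":0.06,"yaw":0,"jaw":0.5},
    {"dx":0,"dy":0,"dz":0.11,"yaw":0,"jaw":0.5},
    {"dx":0,"dy":0,"dz":0.16,"yaw":0,"jaw":0.5},
    {"dx":0,"dy":0,"dz":0.21,"yaw":0,"jaw":0.5},
    {"dx":0,"dy":0.04,"dz":0.22,"yaw":8,"jaw":0.8},
    {"dx":0,"dy":0.08,"dz":0.22,"yaw":16,"jaw":0.8},
    {"dx":0,"dy":0.12,"dz":0.22,"yaw":24,"jaw":0.8},
    {"dx":0,"dy":0.16,"dz":0.22,"yaw":32,"jaw":0.8},
    {"dx":0,"dy":0.2,"dz":0.22,"yaw":40,"jaw":0.8},
    {"dx":0,"dy":0.22,"dz":0.22,"yaw":48,"jaw":0.8},
    {"dx":0,"dy":0.22,"dz":0.22,"yaw":56,"jaw":0.8},
    {"dx":0,"dy":0.22,"dz":0.22,"yaw":64,"jaw":0.8},
    {"dx":0,"dy":0.22,"dz":0.22,"yaw":72,"jaw":0.8},
    {"dx":0,"dy":0.22,"dz":0.22,"yaw":80,"jaw":0.8},
  ],
)

```text
clock: 12.45
eef_pos: [465.5, 252.7, 230.1]
tool_rot: [-3.141, 0.0, 1.641]
force: [-0.4, -1.0, -0.2]
width: 68.2
gripper_force: 0.0
```

Run:
```python
from h import *
np.set_printoptions(precision=1,suppress=True)
s=read_state();print(s['eef_pos'],s['tool_rot'],s['qpos'])
im,d=grab('top','top5');P=cloud('top',d)
im2,d2=grab('side','side5');S=cloud('side',d2)
hm=(P[...,2]>20)&(P[...,2]<42)&(abs(P[...,0]-470)<75)&(abs(P[...,1]-35)<50);h=P[hm]
print('handle top',len(h)); 
if len(h): print(cv2.minAreaRect(h[:,:2].astype(np.float32)),h.mean(0))
# side: bowl and deck extents
bm=(S[...,2]>8)&(S[...,2]<34)&(np.hypot(S[...,0]-549.5,S[...,1]-52)<45);b=S[bm]
from scipy.optimize import least_squares
r=27+5*b[:,2]/36
f=least_squares(lambda p:np.hypot(b[:,0]-p[0],b[:,1]-p[1])-r,[549,52],loss='soft_l1')
print('bowl side',f.x,np.abs(f.fun).mean(),len(b))
k=P[(P[...,2]>150)&(P[...,2]<190)&(np.hypot(P[...,0]-583,P[...,1]-60)<50)];print('paddle',cv2.minAreaRect(k[:,:2].astype(np.float32)))
k=S[(S[...,2]>150)&(S[...,2]<190)&(np.hypot(S[...,0]-583,S[...,1]-60)<50)];print('paddle side',cv2.minAreaRect(k[:,:2].astype(np.float32)))
a=im[150:270,225:385]; b=im2[150:270,240:400]
cv2.imwrite('pics/c5.png',cv2.cvtColor(cv2.resize(np.hstack([a,b]),None,fx=2.5,fy=2.5,interpolation=cv2.INTER_CUBIC),cv2.COLOR_RGB2BGR))
```

```text
[465.5 252.7 230.1] [-3.1  0.   1.6] [-0.9  0.5  0.5  1.9 -0.3  0.9 -0.1]
handle top 181
((483.15557861328125, 47.4876708984375), (116.6102294921875, 55.662906646728516), 1.3634165525436401) [480.4  35.4  32.1]
bowl side [548.7  50.5] 1.9459087416388723 248
paddle ((583.452392578125, 59.96438217163086), (63.666725158691406, 11.209709167480469), 13.701786994934082)
paddle side ((585.074462890625, 55.707069396972656), (64.62378692626953, 13.62127685546875), 12.585234642028809)
```

View pics/c5.png

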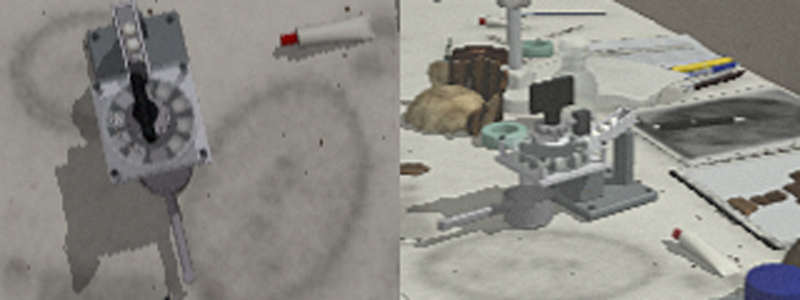

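The top view shows the bowl peeking out under the deck front at (165,175), with the handle toward the front. The side view shows it upright under the spout. Bowl fit (549,51) against spout (549,52): good. Now to the knob.

Emit:
arm_command(
  deltas=[
    {"dx":0,"dy":0,"dz":0,"yaw":8,"jaw":0.6},
    {"dx":0.01,"dy":-0.02,"dz":0,"yaw":16,"jaw":0.6},
    {"dx":0.03,"dy":-0.05,"dz":0,"yaw":24,"jaw":0.6},
    {"dx":0.05,"dy":-0.08,"dz":0,"yaw":32,"jaw":0.6},
    {"dx":0.07,"dy":-0.11,"dz":0,"yaw":40,"jaw":0.6},
    {"dx":0.09,"dy":-0.14,"dz":0,"yaw":48,"jaw":0.6},
    {"dx":0.105,"dy":-0.165,"dz":0,"yaw":56,"jaw":0.6},
    {"dx":0.115,"dy":-0.185,"dz":0,"yaw":64,"jaw":0.6},
    {"dx":0.119,"dy":-0.1925,"dz":0,"yaw":72,"jaw":0.6},
    {"dx":0.119,"dy":-0.1925,"dz":0,"yaw":80,"jaw":0.6},
    {"dx":0.119,"dy":-0.1925,"dz":0,"yaw":88,"jaw":0.6},
    {"dx":0.119,"dy":-0.1925,"dz":0,"yaw":95,"jaw":0.6},
    {"dx":0.119,"dy":-0.1925,"dz":0,"yaw":100,"jaw":0.6},
    {"dx":0.119,"dy":-0.1925,"dz":0,"yaw":100,"jaw":0.6},
    {"dx":0.119,"dy":-0.1925,"dz":0,"yaw":100,"jaw":0.6},
    {"dx":0.119,"dy":-0.1925,"dz":0,"yaw":100,"jaw":0.6},
  ],
)

```text
clock: 14.15
eef_pos: [584.8, 60.2, 230.2]
tool_rot: [-3.141, -0.0, -2.906]
force: [-0.5, 0.2, -0.4]
width: 51.2
gripper_force: 0.0
```

Emit:
arm_command(
  deltas=[
    {"dx":0,"dy":0,"dz":-0.03,"yaw":0,"jaw":0.6},
    {"dx":0,"dy":0,"dz":-0.06,"yaw":0,"jaw":0.6},
    {"dx":0,"dy":0,"dz":-0.08,"yaw":0,"jaw":0.6},
    {"dx":0,"dy":0,"dz":-0.085,"yaw":0,"jaw":0.6},
    {"dx":0,"dy":0,"dz":-0.085,"yaw":0,"jaw":0.3},
    {"dx":0,"dy":0,"dz":-0.085,"yaw":0,"jaw":0.2},
    {"dx":0,"dy":0,"dz":-0.085,"yaw":0,"jaw":0.1},
    {"dx":0,"dy":0,"dz":-0.085,"yaw":0,"jaw":0},
    {"dx":0,"dy":0,"dz":-0.085,"yaw":0,"jaw":0},
    {"dx":0,"dy":0,"dz":-0.085,"yaw":0,"jaw":0},
  ],
)

```text
clock: 15.15
eef_pos: [585.8, 60.7, 146.7]
tool_rot: [3.141, 0.003, -2.903]
force: [-1.0, 1.7, 7.5]
width: 10.4
gripper_force: 59.1
```

Emit:
arm_command(
  deltas=[
    {"dx":0,"dy":0,"dz":0,"yaw":-4,"jaw":0},
    {"dx":0,"dy":0,"dz":0,"yaw":-8,"jaw":0},
    {"dx":0,"dy":0,"dz":0,"yaw":-12,"jaw":0},
    {"dx":0,"dy":0,"dz":0,"yaw":-16,"jaw":0},
    {"dx":0,"dy":0,"dz":0,"yaw":-20,"jaw":0},
    {"dx":0,"dy":0,"dz":0,"yaw":-24,"jaw":0},
    {"dx":0,"dy":0,"dz":0,"yaw":-28,"jaw":0},
    {"dx":0,"dy":0,"dz":0,"yaw":-32,"jaw":0},
    {"dx":0,"dy":0,"dz":0,"yaw":-36,"jaw":0},
    {"dx":0,"dy":0,"dz":0,"yaw":-36,"jaw":0},
    {"dx":0,"dy":0,"dz":0,"yaw":-36,"jaw":0},
    {"dx":0,"dy":0,"dz":0,"yaw":-36,"jaw":0},
  ],
)

```text
clock: 16.35
eef_pos: [585.8, 61.0, 146.7]
tool_rot: [3.14, 0.002, 2.752]
force: [-0.3, 1.9, 6.7]
width: 10.0
gripper_force: 59.3
```

Run:
```python
from h import *
s=read_state();print(s['eef_pos'],s['tool_rot'],s['force'],s['torque'])
im,_=grab('side','side6'); im2,_=grab('top','top6')
a=im2[150:270,225:385]; b=im[150:270,240:400]
cv2.imwrite('pics/c6.png',cv2.cvtColor(cv2.resize(np.hstack([a,b]),None,fx=2.5,fy=2.5,interpolation=cv2.INTER_CUBIC),cv2.COLOR_RGB2BGR))
```

```text
[585.79443707  60.98775048 146.74292652] [3.13957708e+00 1.82093688e-03 2.75195227e+00] [-0.32709603  1.90122549  6.74498489] [ 0.16960135  0.19459379 -0.07161613]
```

View pics/c6.png

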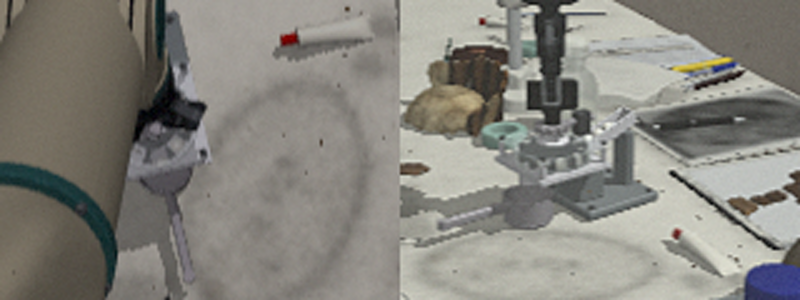

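The gripper holds the paddle (right view (550,100)) and turned 36°. The dish and handle haven't moved. Next come clicks two and three.

Emit:
arm_command(
  deltas=[
    {"dx":0,"dy":0,"dz":0,"yaw":-4,"jaw":0},
    {"dx":0,"dy":0,"dz":0,"yaw":-8,"jaw":0},
    {"dx":0,"dy":0,"dz":0,"yaw":-12,"jaw":0},
    {"dx":0,"dy":0,"dz":0,"yaw":-16,"jaw":0},
    {"dx":0,"dy":0,"dz":0,"yaw":-20,"jaw":0},
    {"dx":0,"dy":0,"dz":0,"yaw":-24,"jaw":0},
    {"dx":0,"dy":0,"dz":0,"yaw":-28,"jaw":0},
    {"dx":0,"dy":0,"dz":0,"yaw":-32,"jaw":0},
    {"dx":0,"dy":0,"dz":0,"yaw":-36,"jaw":0},
    {"dx":0,"dy":0,"dz":0,"yaw":-36,"jaw":0},
    {"dx":0,"dy":0,"dz":0,"yaw":-36,"jaw":0},
    {"dx":0,"dy":0,"dz":0,"yaw":-36,"jaw":0},
  ],
)

```text
clock: 17.65
eef_pos: [586.0, 61.2, 146.7]
tool_rot: [3.138, 0.0, 2.124]
force: [0.3, 2.2, 6.4]
width: 10.0
gripper_force: 59.4
```

Emit:
arm_command(
  deltas=[
    {"dx":0,"dy":0,"dz":0,"yaw":-4,"jaw":0},
    {"dx":0,"dy":0,"dz":0,"yaw":-8,"jaw":0},
    {"dx":0,"dy":0,"dz":0,"yaw":-12,"jaw":0},
    {"dx":0,"dy":0,"dz":0,"yaw":-16,"jaw":0},
    {"dx":0,"dy":0,"dz":0,"yaw":-20,"jaw":0},
    {"dx":0,"dy":0,"dz":0,"yaw":-24,"jaw":0},
    {"dx":0,"dy":0,"dz":0,"yaw":-28,"jaw":0},
    {"dx":0,"dy":0,"dz":0,"yaw":-32,"jaw":0},
    {"dx":0,"dy":0,"dz":0,"yaw":-36,"jaw":0},
    {"dx":0,"dy":0,"dz":0,"yaw":-36,"jaw":0},
    {"dx":0,"dy":0,"dz":0,"yaw":-36,"jaw":0},
    {"dx":0,"dy":0,"dz":0,"yaw":-36,"jaw":0},
  ],
)

```text
clock: 18.85
eef_pos: [586.3, 61.3, 146.7]
tool_rot: [3.138, -0.002, 1.496]
force: [1.4, 2.1, 5.6]
width: 9.5
gripper_force: 59.4
```

Emit:
arm_command(
  deltas=[
    {"dx":0,"dy":0,"dz":0,"yaw":0,"jaw":0.3},
    {"dx":0,"dy":0,"dz":0,"yaw":0,"jaw":0.5},
    {"dx":0,"dy":0,"dz":0,"yaw":0,"jaw":0.5},
    {"dx":0,"dy":0,"dz":0,"yaw":0,"jaw":0.5},
    {"dx":0,"dy":0,"dz":0.02,"yaw":0,"jaw":0.5},
    {"dx":0,"dy":0,"dz":0.05,"yaw":0,"jaw":0.5},
    {"dx":0,"dy":0,"dz":0.09,"yaw":0,"jaw":0.5},
    {"dx":-0.02,"dy":0.04,"dz":0.1,"yaw":0,"jaw":0.5},
    {"dx":-0.05,"dy":0.08,"dz":0.1,"yaw":0,"jaw":0.5},
    {"dx":-0.08,"dy":0.12,"dz":0.1,"yaw":0,"jaw":0.5},
    {"dx":-0.11,"dy":0.16,"dz":0.1,"yaw":0,"jaw":0.5},
    {"dx":-0.12,"dy":0.19,"dz":0.1,"yaw":0,"jaw":0.5},
    {"dx":-0.12,"dy":0.19,"dz":0.1,"yaw":0,"jaw":0.5},
    {"dx":-0.12,"dy":0.19,"dz":0.1,"yaw":0,"jaw":0.5},
  ],
)

```text
clock: 20.25
eef_pos: [464.6, 250.6, 245.3]
tool_rot: [3.141, 0.001, 1.497]
force: [0.5, 0.2, -0.6]
width: 42.6
gripper_force: 0.0
```

Run:
```python
from h import *
s=read_state();print(s['eef_pos'],s['tool_rot'],s['force'])
im,_=grab('side','side7'); im2,d=grab('top','top7');P=cloud('top',d)
k=P[(P[...,2]>150)&(P[...,2]<190)&(np.hypot(P[...,0]-583,P[...,1]-60)<50)];print('paddle',cv2.minAreaRect(k[:,:2].astype(np.float32)))
a=im2[160:250,245:345]; b=im[170:260,250:350]
cv2.imwrite('pics/c7.png',cv2.cvtColor(cv2.resize(np.hstack([a,b]),None,fx=4,fy=4,interpolation=cv2.INTER_CUBIC),cv2.COLOR_RGB2BGR))
```

```text
[464.62653542 250.59191182 245.25011775] [3.14138412e+00 5.19710937e-04 1.49695058e+00] [ 0.53359526  0.20080464 -0.57203779]
paddle ((583.5670776367188, 59.989601135253906), (63.58855056762695, 11.780632019042969), 84.71208953857422)
```

View pics/c7.png

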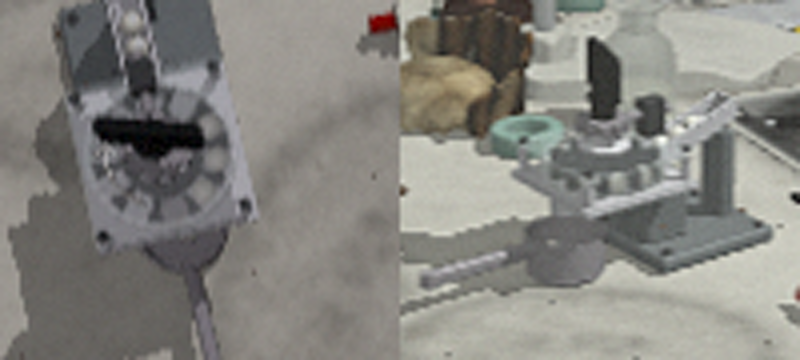

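The paddle turned from 13.5° to -95.3°, which is 1.90 rad and so the third click. The dish stands upright under the deck with the arm clear, so I'm handing in.

```bash
python3 -c "
from cell import finish_job
print(finish_job())"
```

```text
the job is handed in; nothing more can be done
None
```

I handed the job in at about 20 s: the dish stands upright under the spout and the knob is on its third click (about 1.90 rad), but I could not see the three balls inside the bowl, and no verdict came back.

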